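# Hold the carousel collar on the flat of a tube rotator's drive shaft

## Robot

A 6-joint arm with a two-finger parallel gripper is mounted at the origin on the work surface. World frame = base frame: x ahead of the robot, y to its left, z up, the work surface at z = 0. Lengths are in m, angles in rad, forces in N, time in s.
With the tool pointing down it reaches from about 0.35 to 0.85 m from the base axis. Payload 8.1 kg.
Tool frame: the origin (TCP) lies on the centre line of the jaws, within the pads' length; the fingertips stand robot.tips_ahead ahead of it and the grasp point (between the pads) lies 8 mm behind it (robot.tips_ahead is the distance from the TCP to the fingertips, in m); z points along the fingers, y is the direction in which the jaws open and shut (so a half turn about z gives the same grasp; the last joint's range is limited). The gripper opens to 93 mm and grips with 3 to 60 N. Pads are 15 mm wide; open, the fingers measure 128 mm over their backs; the gripper's body (75 mm by 188 mm) begins 65 mm behind the grasp point.
Start: joints at [1.227, 0.13, 1.488, -0, 1.523, -0.085], TCP at [0.154, 0.58, 0.23] pointing down, gripper open.
Joint ranges: [-2.96, 2.96], [-0.89, 2.26], [0.02, 2.5], [-1.34, 4.48], [0, 2.73], [-2.66, 2.66]. Speed limits (rad/s): [2.39, 2.39, 2.79, 3.14, 3.14, 3.14].

## Interface

Orientations are given as a rotation vector (axis times angle).
In Python, from plant import monitor, eyes, job, robot gives the robot as it stands.
- The arm moves only by the tool servo_tool, never from a script. Its argument "plan" is a list that holds one entry, the list of rows, each a list of 7 numbers: the closure, from -1 (fully open) to 1 (shut), so that 0 is half open, then the shift along the world's x, y, z in mm, then the turn, a rotation vector about the world's x, y, z in rad. In form: [[[hand, dx, dy, dz, ax, ay, az], ...]]. A call has 1 to 12 rows; each row shifts and turns the commanded pose from where the row before left it; what a row does not reach is not made up. A row lasts 1/10 s, in which the tool goes at most 50 mm and 8.59 degrees, less where a joint would pass 70% of its speed; a pose out of reach is approached as far as the arm can. A call with a gripper value outside its range is refused whole. The fingers move at their own pace and stop on an object; "force" is the grip in N (left out, the last holds). Time passes only in rows, so rows that do not move let the fingers close. It gives the time, the measured TCP pose, the force and the opening at its end, in the units of the state.
- monitor.read_state(): the state, without advancing time (a new reading comes with each control period).
- eyes.read_camera(name): name is "scene" or "top" or "wrist"; returns the picture (384x512x3 uint8, red, green, blue); there is no depth.
- eyes.camera_info(name): a dict with "mtx" (3x3 intrinsics, pixels), "R" (3x3) and "t" (3): a world point X has camera coordinates R X + t. Camera axes: x right, y down, z forward; pixel columns grow to the right and rows downward; lengths in m; the calibration is good to about 2 mm. A picture is of the moment at which its call begins: read the wrist's pose just before it. camera_info takes no time and is no camera call; for the wrist camera it gives the pose at the moment of the call.
- job.close_job(): hands the job in, once; it reports no verdict.
The state is a dict: "t": time; "q": joint angles; "dq": joint speeds; "joint_torque": joint torques, N m; "tool_pos": TCP position; "orientation": TCP orientation; "force": force on the tool from outside, world axes, zero at the start; "wrist_torque": the same for the moment, N m; "opening": finger opening in m.
Only numpy, scipy, OpenCV 4.12 (cv2) and the standard library are available. Lean on these libraries where they do the work, as an engineer would, in place of code of your own. Each camera call takes 0.05 s, during which the arm holds its last target. There are 200 camera calls.

## Task

Get the tube rotator ready for its carousel: pinch the end of the drive shaft that stands up from it and turn the shaft until you feel its flat facing the front (control panel) side. Then fetch the collar with the thumb set-screw, slide it down over the shaft with its screw on that flat, and finish while still holding it there in the fingers, level and with its top face flush with the end of the shaft, so that I can tighten the screw from the front. Do not let go, and leave the other things on the bench where they are.

Things in the scene. Friction and masses are not known exactly. Their poses are not given: they have to be found in the camera images.
- rotator: tube rotator fixed to the bench: cream and teal housing 200 x 200 mm, 69 mm high; on it a yoke with black hand screws (148 mm over all, 119 mm high) and a grey upright drive head, 72 mm thick, whose bearing boss ends 134 mm above the bench. Origin on the bench under the shaft's axis; x points level to the front (dark control panel, speed knob), away from the robot, yaw up to 0.4 rad; z up
- rotator_front (a point): centre of the rotator's control panel on its front side, 107 mm from the shaft's axis and 45 mm above the bench; axes as for the rotator. At the start the shaft's flat is turned 0.6 to 1.7 rad counter-clockwise (seen from above) from the front
- shaft: upright steel shaft, 16 mm thick, standing 52 mm out of the boss. Origin: centre of its upper end, 186 mm above the bench; z up. The upper 40 mm have one flat, 13 mm wide, 4.5 mm from the axis (12.5 mm across it, else 16 mm); x points out of the flat. End chamfered 2.5 mm. Turns about z either way against 0.05 N m of friction and stays where it is left
- collar_center (a point): aluminium collar, 40 mm outside, 28 mm high, bore 18.6 mm, 0.1 kg, flat on the bench; a thumb set-screw sticks out to 34.5 mm from the axis. Point: on the axis, half-way up (14 mm above the underside); z up, x to the screw's head. The screw (5.6 mm thick) is started: its point is 6.3 mm from the axis, so the collar goes over the shaft only with the screw on the flat (to 0.35 rad)
- collar_screw (a point): centre of the thumb screw's head (13 mm in diameter, 9 mm long), 30 mm from the collar's axis and half-way up; axes as for the collar
- spacer: plain aluminium spacer ring, 40 mm outside diameter, 14 mm high, no screw: not needed. It and the collar swap places. Origin: centre of its underside
- carousel: white tube carousel disc, 170 mm in diameter, with tubes standing on it to 50 mm, lying on the bench: leave alone. Origin: centre of its underside
- tube_rack: blue microtube rack 85 x 200 x 52 mm: leave alone. Origin: centre of its underside
- wash_bottle: white wash bottle, 72 mm in diameter, 180 mm high with its spout: leave alone. Origin: centre of its underside
- beaker: glass beaker, 72 mm in diameter, 85 mm high: leave alone. Origin: centre of its underside
- screwdriver: screwdriver with black handle, 170 mm long, lying on the bench: leave alone. Origin: at bench level under its middle
- tip_box: closed pipette tip box 85 x 122 x 70 mm: leave alone. Origin: centre of its underside
Mind the look-alikes: they are no part of the job. What is shaped like the part that bears collar_center but turquoise is not meant.

How it is judged:
On the way:
1. the fingers pinch the shaft and have turned it so that its flat faces the rotator's front (x of rotator_front in the frame of shaft above 0.1005 m and contact force between the fingers and shaft above 1 N), for 0.2 s.
At the end, for the whole second after the job is handed in: for the last second the fingers hold the collar (over 4 N) round the shaft: axes within 3 mm, tilt under 7 degrees, top flush with the shaft end to 3 mm, thumb screw over the flat to 15 degrees (8 mm at its head), flat within 20 degrees of the rotator's front (x of rotator_front in the frame of shaft above 0.1005 m and horizontal distance between collar_center and shaft below 0.003 m and z of collar_center in the frame of shaft between -0.017 and -0.011 m and x of collar_screw in the frame of shaft above 0.02 m and y of collar_screw in the frame of shaft between -0.008 and 0.008 m and angle between collar_center's own z axis and vertical below 0.12 rad and contact force between the fingers and collar above 4 N); the arm keeps its last pose, push and grip.
It fails at once if a bystander on the bench is shifted by more than 30 mm (distance of any of spacer, carousel, tube_rack, wash_bottle, beaker, screwdriver, tip_box from where it was at the start of the episode above 0.03 m).
It also fails if it takes over 56 s, if anything falls off the work surface, if the arm or the gripper's body presses on something with over 40 N, if the wrist force passes 120 N, or if a joint passes its speed limit or range.

## Working session

There is one attempt and no reset: what is moved stays moved. The work goes in short steps, Python scripts to look and compute and a tool call to move; the robot and the scene stay as the last step left them, time stands still between calls to the robot, and variables do not carry over. Pictures are saved under pics/ and viewed, about 8 in all and at most 12, crops included, and the job is handed in when it is done.

Besides the shell and the picture viewer there is one more tool, called after ">>>" as name(argument=value, ...), one argument or row to a line, values as JSON. servo_tool: Moves the arm, as the interface text tells. Its arguments: {"type":"object","properties":{"plan":{"type":"array"},"force":{"type":"number"}},"required":["plan"]}

```bash
mkdir -p pics; cat > h.py <<'E'
import numpy as np, cv2
from plant import monitor, eyes, job, robot
def save(cam,name,crop=None,k=1):
    im=eyes.read_camera(cam); cv2.imwrite(f'pics/raw_{name}.png',im[:,:,::-1])
    return out(name,crop,k)
def out(name,crop=None,k=1,o=None):
    im=cv2.imread(f'pics/raw_{name}.png')
    if crop: x0,y0,x1,y1=crop; im=im[y0:y1,x0:x1]
    cv2.imwrite(f'pics/{o or name}.png',cv2.resize(im,None,fx=k,fy=k,interpolation=cv2.INTER_CUBIC))
def ray(info,u,v,z):
    M,R,t=[np.array(info[k]) for k in('mtx','R','t')]
    c=-R.T@t; d=R.T@np.linalg.solve(M,[u,v,1.]); return c+d*(z-c[2])/d[2]
def proj(info,X):
    M,R,t=[np.array(info[k]) for k in('mtx','R','t')]
    p=M@(R@np.array(X)+t); return p[:2]/p[2]
def st():
    s=monitor.read_state(); print({k:np.round(v,4).tolist() for k,v in s.items() if k in('t','q','tool_pos','orientation','force','opening','wrist_torque')})
E
python3 - <<'E'
from h import *
st(); print(robot.tips_ahead)
a=eyes.read_camera('scene');b=eyes.read_camera('top')
cv2.imwrite('pics/raw_scene.png',a[:,:,::-1]);cv2.imwrite('pics/raw_top.png',b[:,:,::-1])
out('scene',k=1.5);out('top',k=1.5)
for c in('scene','top'):
    i=eyes.camera_info(c); print(c,i, -np.array(i['R']).T@np.array(i['t']))
E
```

```text
{'t': 0.0, 'q': [1.2266, 0.1312, 1.4893, 0.0, 1.523, -0.0854], 'tool_pos': [0.1533, 0.5795, 0.2286], 'orientation': [-0.4053, -3.1149, 0.0028], 'force': [-0.5911, 0.0586, 0.7793], 'wrist_torque': [0.0235, -0.0016, 0.0103], 'opening': 0.0929}
0.011
scene {'mtx': array([[369.19793212,   0.        , 256.33338477],
       [  0.        , 369.19793212, 193.56315623],
       [  0.        ,   0.        ,   1.        ]]), 'R': array([[ 0.61672036,  0.78718161, -0.00105934],
       [ 0.62802224, -0.49283683, -0.60224574],
       [-0.47459885,  0.37075192, -0.79831006]]), 't': array([-0.33041106, -0.23339277,  1.64188986])} [ 1.12958611 -0.46366485  1.16982737]
top {'mtx': array([[420.98768653,   0.        , 256.38794197],
       [  0.        , 420.98768653, 199.93959893],
       [  0.        ,   0.        ,   1.        ]]), 'R': array([[ 0.00685791, -0.99995129, -0.00709806],
       [-0.98331317, -0.00545303, -0.18183916],
       [ 0.1817916 ,  0.00822665, -0.98330267]]), 't': array([0.01272837, 0.55805754, 1.31588963])} [0.30944035 0.0049455  1.39548484]
```

View pics/top.png

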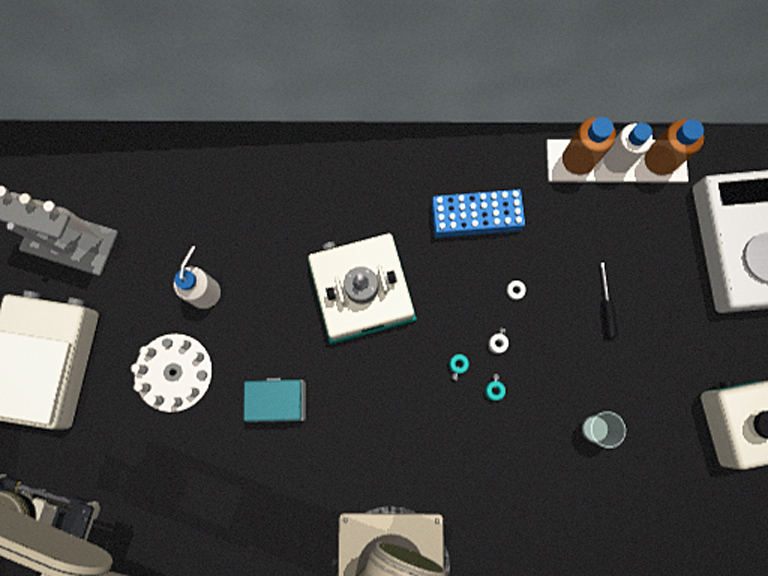

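View pics/scene.png

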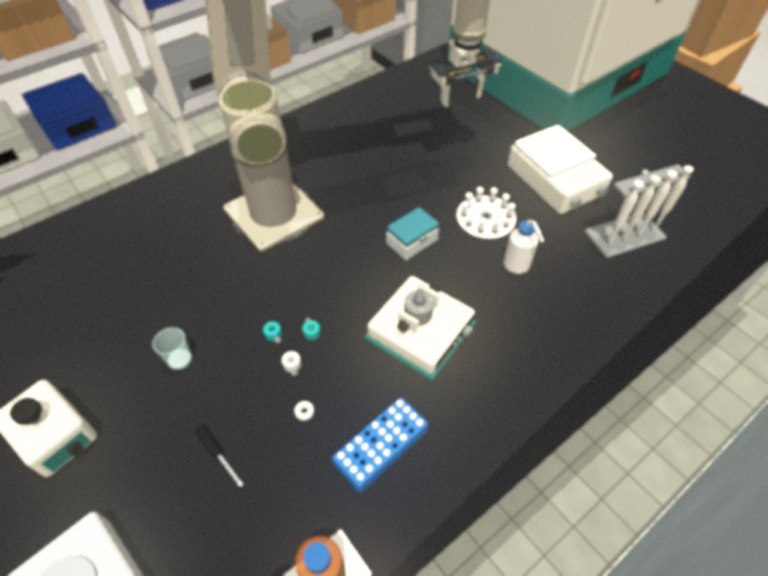

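The top picture (1.5x) shows four rings. The white ring with a screw is at (499,343), with its screw toward (503,331). The two turquoise rings with screws at (459,364) and (496,391) are the wrong colour. The plain white ring at (516,289) has no screw, so it is the spacer. The collar is therefore (499,343). I'll confirm it in an enlarged crop alongside the rotator.

```bash
python3 - <<'E'
from h import *
a=cv2.imread('pics/raw_top.png')
x=cv2.resize(a[140:240,195:295],None,fx=5.9,fy=5.9,interpolation=cv2.INTER_CUBIC)
y=cv2.resize(a[180:280,290:365][:75],None,fx=2.66,fy=2.66)
y=cv2.resize(a[180:245,315:355],None,fx=5,fy=5,interpolation=cv2.INTER_CUBIC)
c=np.zeros((590,800,3),np.uint8); c[:,:590]=x[:590,:590]; c[:325,595:795]=y
cv2.imwrite('pics/c1.png',c)
E
```

```text
(no output)
```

View pics/c1.png

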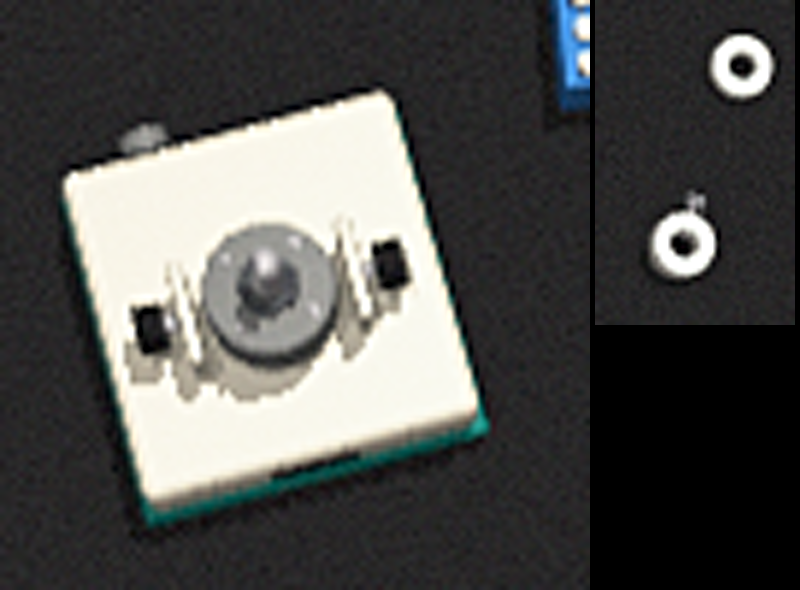

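The crop confirms it: the white collar at (685,243) has a screw head at (697,202), and the plain spacer is at (742,66). On the rotator, the knob marks the front at the upper side, and the shaft's end is near (268,258).

```bash
python3 - <<'E'
from h import *
T=eyes.camera_info('top')
c=[ray(T,195+u/5.9,140+v/5.9,.069) for u,v in((66,178),(385,92),(478,412),(150,505))]
print('corners',np.round(c,4),'ctr',np.mean(c,0))
fx=(c[0]+c[1]-c[2]-c[3]); fy=(c[0]+c[3]-c[1]-c[2]); print('yaw',np.arctan2(fx[1],fx[0]),np.arctan2(-fy[0],fy[1]))
print('shaft',ray(T,195+268/5.9,140+258/5.9,.186),'boss c',ray(T,195+270/5.9,140+290/5.9,.134))
C=ray(T,333,228.6,.028);S=ray(T,335.4,220.4,.018);d=S-C
print('collar',C,S,np.arctan2(d[1],d[0]))
print('spacer',ray(T,315+147/5,180+66/5,.014))
s=eyes.camera_info('scene');print('scene proj',proj(s,C)*1.5)
W=eyes.camera_info('wrist'); print(W['mtx'],-np.array(W['R']).T@W['t'],W['R'])
print(ray(T,360/1.5,284/1.5,.134))
from scipy.spatial.transform import Rotation as r
print(r.from_rotvec(monitor.read_state()['orientation']).as_matrix().round(3))
E
```

```text
corners [[ 0.6522  0.1799  0.069 ]
 [ 0.7021  0.0044  0.069 ]
 [ 0.5229 -0.0468  0.069 ]
 [ 0.4713  0.1295  0.069 ]] ctr [0.587138   0.06675029 0.069     ]
yaw 0.2749555259001729 0.2811447520418942
shaft [0.5813123  0.06238877 0.186     ] boss c [0.57599343 0.06358591 0.134     ]
collar [ 0.46868271 -0.23388018  0.028     ] [ 0.49702303 -0.24423133  0.018     ] -0.3501906891427127
spacer [ 0.58938436 -0.27748825  0.014     ]
scene proj [289.19893343 357.69021302]
[[280.81122485   0.         256.3045646 ]
 [  0.         280.81122485 187.75843363]
 [  0.           0.           1.        ]] [0.08228835 0.59837748 0.38415398] [[ 2.55526871e-01  9.66801684e-01 -7.23081595e-04]
 [ 9.31247956e-01 -2.45928879e-01  2.68879584e-01]
 [ 2.59775408e-01 -6.93793270e-02 -9.63173529e-01]]
[0.5754152  0.06591467 0.134     ]
[[-0.967  0.256 -0.001]
 [ 0.256  0.967 -0.002]
 [ 0.    -0.002 -1.   ]]
```

>>> servo_tool(
  plan=[
    [[-1,24,-29,15,0,0,0],[-1,28,-34,10,0,0,0],[-1,28,-34,5,0,0,0],[-1,28,-34,0,0,0,0],[-1,28,-34,0,0,0,0],[-1,28,-34,0,0,0,0],[-1,28,-34,0,0,0,0],[-1,28,-34,0,0,0,0],[-1,28,-34,0,0,0,0],[-1,28,-34,0,0,0,0],[-1,28,-34,0,0,0,0],[-1,28,-34,0,0,0,0]],
  ],
  force=25,
)

```text
t: 1.3
tool_pos: [0.4862, 0.1754, 0.2594]
orientation: [-0.405, -3.115, 0.0]
force: [0.1, 0.6, -0.5]
opening: 0.0927
```

>>> servo_tool(
  plan=[
    [[-1,28,-34,0,0,0,0],[-1,28,-34,0,0,0,0],[-1,28,-34,0,0,0,0],[-1,10,-12,0,0,0,0],[-1,0,0,0,0,0,0],[-1,0,0,0,0,0,0]],
  ],
)

```text
t: 1.9
tool_pos: [0.5789, 0.0637, 0.2592]
orientation: [-0.406, -3.114, -0.001]
force: [-0.4, -0.5, -0.5]
opening: 0.0932
```

```bash
python3 - <<'E'
from h import *
st(); save('wrist','w1',(160,60,360,210),4); W=eyes.camera_info('wrist')
print(proj(W,[.579,.063,.186]),proj(W,[.469,-.234,.028]))
import json; json.dump({k:np.array(v).tolist() for k,v in W.items()},open('w1.json','w'))
E
```

```text
{'t': 1.9, 'q': [0.0211, 0.0735, 1.4955, 0.0006, 1.5739, -1.2906], 'tool_pos': [0.5789, 0.0637, 0.2592], 'orientation': [-0.4056, -3.1139, -0.0006], 'force': [-0.4225, -0.4857, -0.4711], 'wrist_torque': [0.0482, 0.0094, 0.02], 'opening': 0.0932}
[255.01743346 199.25435668] [ 24.81938009 142.42069059]
```

View pics/w1.png

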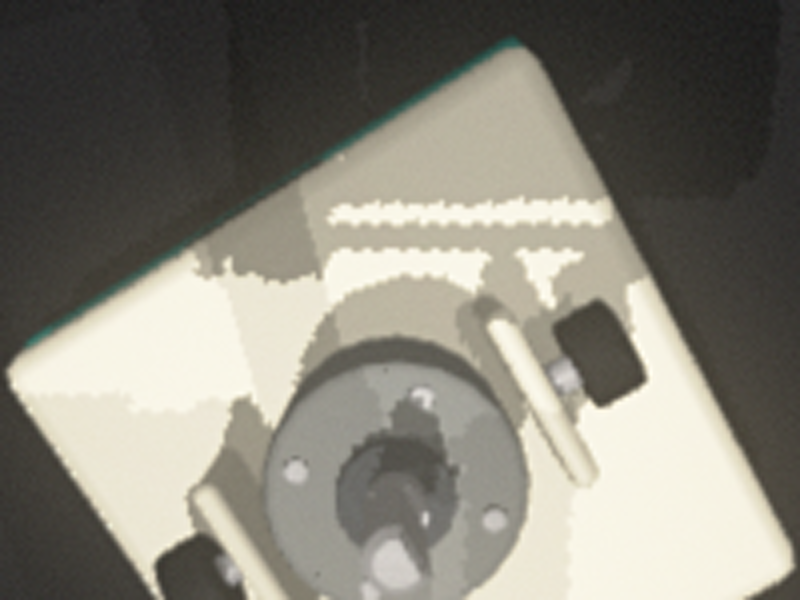

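The shaft stands near crop (395,560), and the crop cut it off. I'll enlarge the end from the same picture.

```bash
python3 - <<'E'
from h import *
out('w1',(228,165,288,225),10,'w1b')
E
```

```text
(no output)
```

View pics/w1b.png

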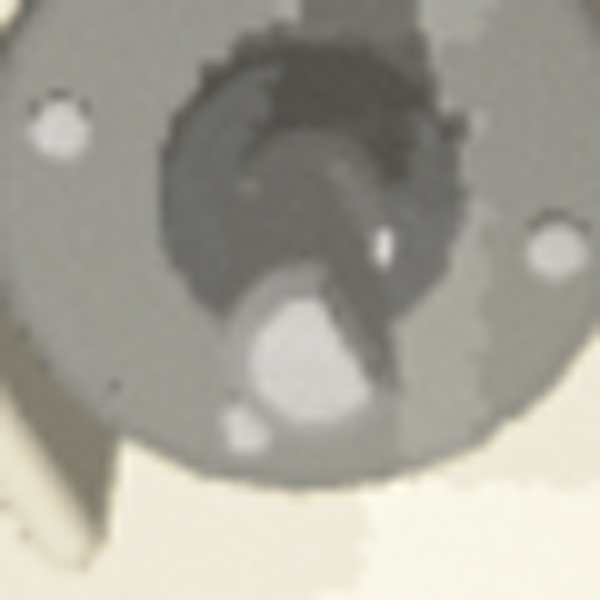

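The D-shaped end is clear: the bright face is centred near crop (310,360), and the flat's edge runs from (325,290) to (375,385), facing right and slightly up.

```bash
python3 - <<'E'
from h import *; import json
W=json.load(open('w1.json'))
P=lambda u,v:ray(W,228+u/10,165+v/10,.186)
c=P(310,360);d=P(375,385)-P(325,290); n=np.array([-d[1],d[0]])
print(c,'flat normal',np.arctan2(n[1],n[0]),np.arctan2(-n[1],-n[0]), (P(350,337)-c))
E
```

```text
[0.58139047 0.06589948 0.186     ] flat normal 1.7830800427979874 -1.3585126107918057 [-0.00112941  0.00383075  0.        ]
```

>>> servo_tool(
  plan=[
    [[-1,2,1,-10,0,0,0.12],[-1,0,0,-15,0,0,0.12],[-1,0,0,-15,0,0,0.12],[-1,0,0,-15,0,0,0.11],[-0.6,0,0,-15,0,0,0],[-0.4,0,0,-13,0,0,0],[0,0,0,-10,0,0,0],[0.4,0,0,0,0,0,0],[0.5,0,0,0,0,0,0],[0.5,0,0,0,0,0,0]],
  ],
  force=25,
)

```text
t: 2.95
tool_pos: [0.5821, 0.064, 0.1676]
orientation: [-0.33, 3.123, -0.0]
force: [1.2, 0.3, 0.2]
opening: 0.0494
```

>>> servo_tool(
  plan=[
    [[1,0,0,0,0,0,0],[1,0,0,0,0,0,0],[1,0,0,0,0,0,0],[1,0,0,0,0,0,0],[1,0,0,0,0,0,0]],
  ],
)

```text
t: 3.45
tool_pos: [0.5815, 0.0644, 0.1667]
orientation: [-0.331, 3.124, 0.001]
force: [-0.1, 0.7, 0.4]
opening: 0.0122
```

```bash
python3 -c "
from h import *
st()"
```

```text
{'t': 3.45, 'q': [0.0223, 0.1273, 1.6073, 0.0008, 1.4069, -1.76], 'tool_pos': [0.5815, 0.0644, 0.1667], 'orientation': [-0.3313, 3.124, 0.0012], 'force': [-0.1308, 0.7345, 0.3553], 'wrist_torque': [0.1229, 0.0244, 0.0943], 'opening': 0.0122}
```

The opening is 12.2 mm, so the fingers are pinching across the flat. I'll turn the shaft by -1.5 rad.

>>> servo_tool(
  plan=[
    [[1,-0.3,0,0,0,0,-0.14],[1,-0.3,0,0,0,0,-0.14],[1,-0.3,0,0,0,0,-0.14],[1,-0.2,0.1,0,0,0,-0.14],[1,-0.2,0.1,0,0,0,-0.14],[1,-0.2,0.1,0,0,0,-0.14],[1,-0.2,0.2,0,0,0,-0.14],[1,-0.2,0.2,0,0,0,-0.14],[1,-0.1,0.2,0,0,0,-0.14],[1,-0.1,0.2,0,0,0,-0.14],[1,0,0.1,0,0,0,-0.104]],
  ],
)

```text
t: 4.55
tool_pos: [0.5789, 0.0642, 0.1667]
orientation: [-1.9, -2.502, 0.003]
force: [-4.9, -4.3, 2.6]
opening: 0.0121
```

>>> servo_tool(
  plan=[
    [[1,0,0,0,0,0,0],[1,0,0,0,0,0,0],[1,0,0,0,0,0,0],[1,0,0,0,0,0,0]],
  ],
)

```text
t: 4.95
tool_pos: [0.5788, 0.0642, 0.1667]
orientation: [-1.893, -2.507, 0.003]
force: [-3.8, -4.5, 2.6]
opening: 0.0122
```

```bash
python3 -c "
from h import *
from scipy.spatial.transform import Rotation as r
st(); y=r.from_rotvec(monitor.read_state()['orientation']).as_matrix()[:,1]; print(y,np.arctan2(y[1],y[0]))"
```

```text
{'t': 4.95, 'q': [0.0234, 0.1218, 1.6134, -0.0016, 1.4079, -0.2538], 'tool_pos': [0.5788, 0.0642, 0.1667], 'orientation': [-1.8927, -2.5072, 0.0035], 'force': [-3.7601, -4.5299, 2.6326], 'wrist_torque': [-0.7983, 0.7021, -0.0565], 'opening': 0.0122}
[ 0.96174306  0.2739466  -0.00188284] 0.2774947361017417
```

>>> servo_tool(
  plan=[
    [[0,0,0,0,0,0,0],[-0.4,0,0,0,0,0,0],[-0.4,0,0,0,0,0,0],[-0.4,0,0,25,0,0,0],[-0.4,0,0,40,0,0,0],[-0.4,0,-10,10,0,0,0.13],[-0.4,-12,-34,0,0,0,0.13],[-0.4,-12,-34,0,0,0,0.13],[-0.4,-12,-34,0,0,0,0.13],[-0.4,-12,-34,0,0,0,0.13],[-0.4,-12,-34,0,0,0,0.13],[-0.4,-12,-34,-10,0,0,0.13]],
  ],
)

```text
t: 6.15
tool_pos: [0.5078, -0.1503, 0.2332]
orientation: [0.588, 3.083, -0.001]
force: [0.5, -0.9, -0.0]
opening: 0.0651
```

>>> servo_tool(
  plan=[
    [[-0.4,-12,-34,-10,0,0,0.03],[-0.4,-12,-34,-20,0,0,0],[-0.4,-12,-18,-20,0,0,0],[-0.4,-12,0,-20,0,0,0],[-0.4,0,0,0,0,0,0],[-0.4,0,0,0,0,0,0]],
  ],
)

```text
t: 6.75
tool_pos: [0.4596, -0.2346, 0.162]
orientation: [-0.552, -3.093, -0.001]
force: [0.6, -0.5, 0.0]
opening: 0.0654
```

```bash
python3 - <<'E'
from h import *
st(); W=eyes.camera_info('wrist'); save('wrist','w2')
p=proj(W,[.4687,-.2339,.028]);print(p)
import json; json.dump({k:np.array(v).tolist() for k,v in W.items()},open('w2.json','w'))
x,y=p.astype(int);x0,y0=max(x-70,0),max(min(y-60,384-120),0);print(x0,y0);out('w2',(x0,y0,x0+140,y0+120),5,'w2b')
E
```

```text
{'t': 6.75, 'q': [-0.5715, -0.0552, 1.8033, 0.0003, 1.3937, -1.7893], 'tool_pos': [0.4596, -0.2346, 0.162], 'orientation': [-0.5517, -3.0927, -0.0005], 'force': [0.5862, -0.4991, 0.0257], 'wrist_torque': [0.0225, 0.0042, 0.0364], 'opening': 0.0654}
[259.6507644  188.70573159]
189 128
```

View pics/w2b.png

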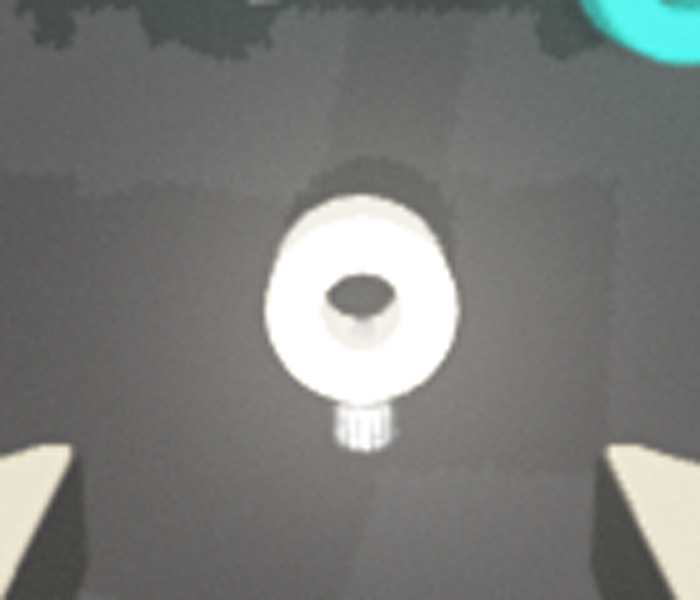

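The white collar fills the view with its top centred at crop (362,310). The screw head is at (364,427), straight along the tool's x axis. A turquoise ring sits at the upper right, well clear of the fingers.

```bash
python3 - <<'E'
from h import *; import json
W=json.load(open('w2.json'))
P=lambda u,v,z:ray(W,189+u/5,128+v/5,z)
c=P(362,310,.028);s=P(364,427,.018);d=s-c
print(c,s,np.arctan2(d[1],d[0]),np.hypot(*d[:2])*1000)
from scipy.spatial.transform import Rotation as r
y=r.from_rotvec(monitor.read_state()['orientation']).as_matrix()[:,1];print(np.arctan2(y[1],y[0]), (c[:2]-monitor.read_state()['tool_pos'][:2])*1000)
E
```

```text
[ 0.4707037  -0.23263362  0.028     ] [ 0.49963307 -0.24243858  0.018     ] -0.3267767761762846 30.545804068608955
1.2184106704059525 [10.30232206  2.09828402]
```

>>> servo_tool(
  plan=[
    [[-0.4,5.3,1,-25,0,0,0.017],[-0.4,5,1.1,-30,0,0,0],[-0.4,0,0,-30,0,0,0],[-0.4,0,0,-30,0,0,0],[-0.4,0,0,-20,0,0,0],[-0.4,0,0,-11,0,0,0],[-0.4,0,0,0,0,0,0],[-0.4,0,0,0,0,0,0]],
  ],
)

```text
t: 7.6
tool_pos: [0.4711, -0.233, 0.0171]
orientation: [0.524, 3.096, -0.001]
force: [-0.4, -0.5, -0.1]
opening: 0.0654
```

>>> servo_tool(
  plan=[
    [[0.1,0,0,0,0,0,0],[0.3,0,0,0,0,0,0],[0.5,0,0,0,0,0,0],[1,0,0,0,0,0,0],[1,0,0,0,0,0,0],[1,0,0,0,0,0,0]],
  ],
  force=30,
)

```text
t: 8.2
tool_pos: [0.47, -0.2329, 0.0162]
orientation: [0.525, 3.097, -0.0]
force: [-0.7, 0.1, 6.4]
opening: 0.0391
```

>>> servo_tool(
  plan=[
    [[1,0,0,10,0,0,0],[1,0,0,25,0,0,0],[1,0,0,40,0,0,0],[1,0,0,40,0,0,0],[1,0,0,40,0,0,0],[1,0,0,40,0,0,0],[1,0,0,30,0,0,0],[1,0,0,0,0,0,0],[1,0,0,0,0,0,0]],
  ],
)

```text
t: 9.1
tool_pos: [0.4699, -0.2328, 0.2412]
orientation: [0.525, 3.096, -0.001]
force: [-0.2, 0.1, -1.2]
opening: 0.0392
```

```bash
python3 - <<'E'
from h import *
st(); W=eyes.camera_info('wrist'); save('wrist','w3')
import json; json.dump({k:np.array(v).tolist() for k,v in W.items()},open('w3.json','w'))
s=monitor.read_state(); p=proj(W,np.array(s['tool_pos'])+[0,0,.012]); print(p)
out('w3',(180,224,340,344),5,'w3b')
E
```

```text
{'t': 9.1, 'q': [-0.5577, -0.081, 1.6822, -0.0, 1.5392, -1.7927], 'tool_pos': [0.4699, -0.2328, 0.2412], 'orientation': [0.5248, 3.0963, -0.0008], 'force': [-0.1916, 0.0525, -1.2427], 'wrist_torque': [-0.0153, 0.0865, -0.0173], 'opening': 0.0392}
[256.62279734 242.61212642]
```

View pics/w3b.png

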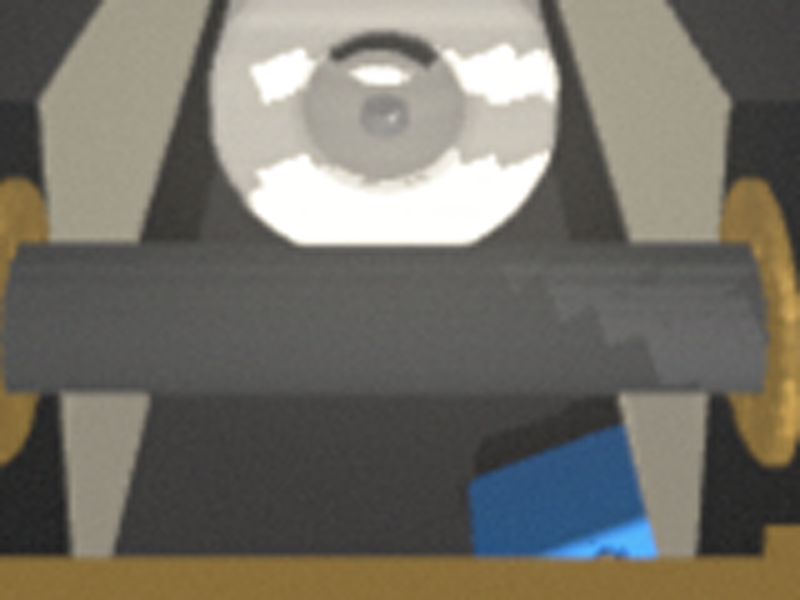

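The collar is held, with the bore centred at crop u=384 (edges 302 and 466) and its near rim at v≈183. The screw's point is seen inside at (384,117), symmetric, so the screw lies along the tool's x axis.

```bash
python3 - <<'E'
from h import *; import json
from scipy.optimize import least_squares
from scipy.spatial.transform import Rotation as r
W=json.load(open('w3.json')); s=monitor.read_state(); R=r.from_rotvec(s['orientation']).as_matrix(); p=np.array(s['tool_pos'])
a=np.linspace(0,2*np.pi,200)
def ext(x,rad):
    q=np.array([(proj(W,p+R[:,0]*(x[0]+rad*np.cos(t))+R[:,1]*(x[1]+rad*np.sin(t))-R[:,2]*x[2])-[180,224])*5 for t in a])
    return np.r_[q.min(0),q.max(0)]
f=lambda x:np.r_[ (ext(x,.0093)-[302,30,466,183])[[0,2,3]], (ext(x,.02)-[210,0,558,0])[[0,2]]]
o=least_squares(f,[0,0,.012]);print('collar top centre in tool x,y,-z mm',o.x*1000,o.fun,ext(o.x,.0093))
sc=(proj(W,p+R[:,0]*(o.x[0]+.0063)+R[:,1]*o.x[1]+R[:,2]*.0022)-[180,224])*5; print('screw tip pred',sc)
print(np.arctan2(R[1,1],R[0,1]),R[:,0])
E
```

```text
collar top centre in tool x,y,-z mm [-2.77836443  0.10954691 10.86999147] [ 9.27243633e-01 -9.22436982e-01  2.11355200e-09 -4.32085600e-01
  4.27281002e-01] [302.92724363  36.07340025 465.07756302 183.        ]
screw tip pred [383.83578844  13.75596472]
1.2349633509450912 [-0.94413537  0.32955498  0.00138332]
```

```bash
python3 - <<'E'
from h import *; import json
from scipy.spatial.transform import Rotation as r
W=json.load(open('w3.json')); s=monitor.read_state(); R=r.from_rotvec(s['orientation']).as_matrix(); p=np.array(s['tool_pos'])
for cx in(0,-.0015,-.0028):
  print(cx,[((proj(W,p+R[:,0]*(cx-d)-R[:,2]*h)-[180,224])*5).round(1).tolist() for d,h in((.0063,-.0022),(.0093,.0118),(-.0093,-.0162))])
E
```

```text
0 [[382.9, 86.8], [383.0, 165.7], [382.8, -70.4]]
-0.0015 [[382.9, 97.8], [383.0, 177.3], [382.8, -59.6]]
-0.0028 [[382.9, 107.2], [383.0, 187.4], [382.8, -50.3]]
```

>>> servo_tool(
  plan=[
    [[1,8.5,20.2,0,0,0,0.034],[1,12,33,0,0,0,0.07],[1,12,33,0,0,0,0.07],[1,12,33,0,0,0,0.07],[1,12,33,0,0,0,0.07],[1,12,33,0,0,0,0.07],[1,12,33,0,0,0,0.07],[1,12,33,0,0,0,0.07],[1,8,27,0,0,0,0.06],[1,8,20,-10,0,0,0.03],[1,0,0,-15,0,0,0],[1,0,0,0,0,0,0]],
  ],
)

```text
t: 10.35
tool_pos: [0.5755, 0.0656, 0.2105]
orientation: [0.435, -3.103, -0.001]
force: [-1.5, -0.3, -1.9]
opening: 0.0391
```

```bash
python3 - <<'E'
from h import *
st(); save('wrist','w4')
from scipy.spatial.transform import Rotation as r
R=r.from_rotvec(monitor.read_state()['orientation']).as_matrix();print(np.arctan2(R[1,1],R[0,1]))
out('w4',(200,170,320,260),6,'w4b')
W=eyes.camera_info('wrist')
for z in(.186,): print((proj(W,[.5801,.0659,z])-[200,170])*6)
E
```

```text
{'t': 10.35, 'q': [0.0252, 0.0919, 1.5644, -0.0003, 1.4933, -1.8243], 'tool_pos': [0.5755, 0.0656, 0.2105], 'orientation': [0.4353, -3.1031, -0.0009], 'force': [-1.4865, -0.3311, -1.887], 'wrist_torque': [-0.0019, 0.0768, 0.008], 'opening': 0.0391}
1.8485537612885323
[340.66953193 332.33998792]
```

View pics/w4b.png

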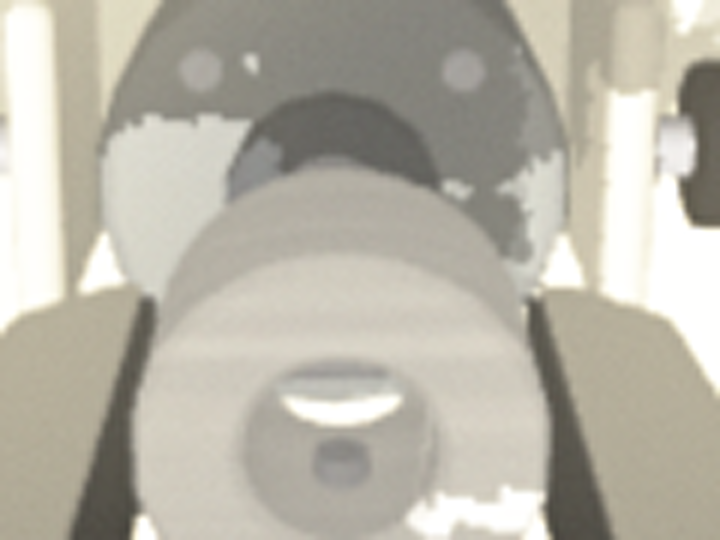

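Through the bore, the grey shaft end is visible with its straight flat edge at crop (341,390), level in the picture, so it squares with the tool. The collar's lower front rim is at (341,423), and the bore is centred laterally at u≈341. I'll use both to get the remaining offset.

```bash
python3 - <<'E'
from h import *
W=eyes.camera_info('wrist'); f=np.array([.961,.275]); g=np.array([-.275,.961])
P=lambda u,v,z:ray(W,200+u/6,170+v/6,z)[:2]
a=P(341,390,.186)-f*.0045; b=P(341,423,.1943)-f*.0093
u=P(341,533,.2223)-f*.0093
print('shaft axis',a,'collar axis',b,u,'fwd mm',(a-b)@f*1000,(a-u)@f*1000,'lat',(a-b)@g*1000,(a-u)@g*1000)
E
```

```text
shaft axis [0.58276913 0.06670341] collar axis [0.57835796 0.06540724] [0.57643993 0.06474425] fwd mm 4.595575555980117 6.621130174499803 lat 0.03254830459203708 0.1422237120113385
```

>>> servo_tool(
  plan=[
    [[1,3.6,1,0,0,0,0],[1,0,0,-3,0,0,0],[1,0,0,-2,0,0,0],[1,0,0,-2,0,0,0],[1,0,0,-2,0,0,0],[1,0,0,-1,0,0,0],[1,0,0,0,0,0,0],[1,0,0,0,0,0,0]],
  ],
)

```text
t: 11.2
tool_pos: [0.5818, 0.0665, 0.2057]
orientation: [-0.436, 3.111, -0.0]
force: [0.1, 0.0, -1.9]
opening: 0.0389
```

```bash
python3 -c "
from h import *
st()"
```

```text
{'t': 11.2, 'q': [0.0263, 0.1035, 1.5609, 0.0, 1.4771, -1.8227], 'tool_pos': [0.5818, 0.0665, 0.2057], 'orientation': [-0.4356, 3.1112, -0.0], 'force': [0.1147, 0.0215, -1.8794], 'wrist_torque': [0.0612, 0.0329, 0.0267], 'opening': 0.0389}
```

```bash
python3 - <<'E'
from h import *; import json
W=eyes.camera_info('wrist'); json.dump({k:np.array(v).tolist() for k,v in W.items()},open('w5.json','w'))
save('wrist','w5');out('w5',(220,215,300,275),10,'w5b'); st()
E
```

```text
{'t': 11.25, 'q': [0.0264, 0.1035, 1.5608, 0.0, 1.4771, -1.8226], 'tool_pos': [0.5819, 0.0666, 0.2058], 'orientation': [-0.4356, 3.1111, -0.0], 'force': [-0.2934, -0.5844, -0.5093], 'wrist_torque': [0.0593, 0.0134, -0.0557], 'opening': 0.0393}
```

View pics/w5b.png

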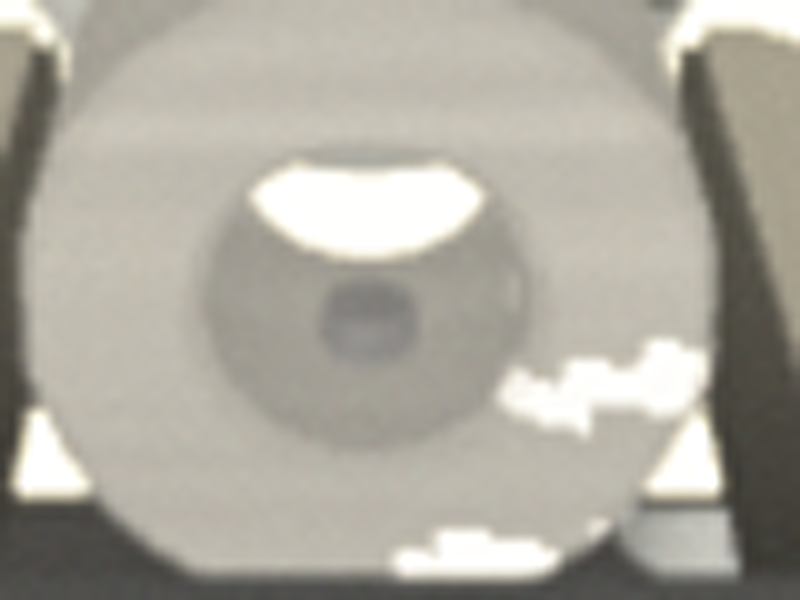

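The collar is too far forward now: the shaft's flat edge is at crop (365,166) and the lower rim at (365,260), with a wide light gap between them.

```bash
python3 - <<'E'
from h import *; import json
W=json.load(open('w5.json')); f=np.array([.961,.275]); g=np.array([-.275,.961])
P=lambda u,v,z:ray(W,220+u/10,215+v/10,z)[:2]
a=P(365,166,.186)-f*.0045; a2=P(365,166,.1848)-f*.0045
b=P(365,260,.1896)-f*.0093; u=P(365,450,.2176)-f*.0093
print('shaft axis',a,'collar',b,u,'fwd',(a-b)@f*1000,(a-u)@f*1000,(a2-b)@f*1000,'lat',(a-b)@g*1000)
print('left/right rim lat', (P(200,300,.2176)-P(532,300,.2176))@g, (P(366,300,.2176)-[.5801,.0659])@g*1000,(P(250,193,.186)-P(485,193,.186))@g)
E
```

```text
shaft axis [0.58341645 0.06649464] collar [0.58380068 0.06659937] [0.58192312 0.06601554] fwd -0.3980414142913744 1.566846855418678 0.14888634865014028 lat 0.005017065973310134
left/right rim lat -0.01868015519196567 -0.33532712351391725 -0.01595303346046647
```

In the shared picture the collar is centred on the shaft to about 1 mm, inside the chamfer's capture range. I'll descend slowly and watch the force.

>>> servo_tool(
  plan=[
    [[1,0,0,-2,0,0,0],[1,0,0,-2,0,0,0],[1,0,0,-2,0,0,0],[1,0,0,-2,0,0,0],[1,0,0,-1,0,0,0],[1,0,0,0,0,0,0],[1,0,0,0,0,0,0]],
  ],
)

```text
t: 11.95
tool_pos: [0.5818, 0.0665, 0.1966]
orientation: [0.436, -3.111, -0.0]
force: [0.7, 0.4, -2.0]
opening: 0.0392
```

```bash
python3 -c "
from h import *
st()"
```

```text
{'t': 11.95, 'q': [0.0263, 0.1088, 1.5719, -0.0, 1.461, -1.8227], 'tool_pos': [0.5818, 0.0665, 0.1966], 'orientation': [0.4356, -3.1112, -0.0], 'force': [0.7282, 0.3618, -1.9654], 'wrist_torque': [0.0658, 0.1052, -0.0027], 'opening': 0.0392}
```

It is over the end with no contact. Next it passes the screw.

>>> servo_tool(
  plan=[
    [[1,0,0,-2,0,0,0],[1,0,0,-2,0,0,0],[1,0,0,-2,0,0,0],[1,0,0,-2,0,0,0],[1,0,0,-2,0,0,0],[1,0,0,0,0,0,0],[1,0,0,0,0,0,0]],
  ],
)

```text
t: 12.65
tool_pos: [0.5818, 0.0665, 0.1865]
orientation: [0.436, -3.111, -0.0]
force: [-0.4, 1.0, -2.1]
opening: 0.0393
```

```bash
python3 -c "
from h import *
st()"
```

```text
{'t': 12.65, 'q': [0.0263, 0.1151, 1.5838, 0.0, 1.4429, -1.8227], 'tool_pos': [0.5818, 0.0665, 0.1865], 'orientation': [0.4356, -3.1111, -0.0001], 'force': [-0.413, 1.0119, -2.0508], 'wrist_torque': [0.0196, 0.1038, 0.0185], 'opening': 0.0393}
```

>>> servo_tool(
  plan=[
    [[1,0,0,-3,0,0,0],[1,0,0,-3,0,0,0],[1,0,0,-3,0,0,0],[1,0,0,-2,0,0,0],[1,0,0,-1.3,0,0,0],[1,0,0,0,0,0,0],[1,0,0,0,0,0,0],[1,0,0,0,0,0,0]],
  ],
)

```text
t: 13.45
tool_pos: [0.5818, 0.0665, 0.1743]
orientation: [0.436, -3.111, -0.0]
force: [-1.2, -0.7, -1.6]
opening: 0.0393
```

```bash
python3 - <<'E'
from h import *; import json
W=eyes.camera_info('wrist'); json.dump({k:np.array(v).tolist() for k,v in W.items()},open('w6.json','w'))
save('wrist','w6');out('w6',(220,215,300,275),10,'w6b'); st()
E
```

```text
{'t': 13.5, 'q': [0.0263, 0.1233, 1.5975, -0.0, 1.4209, -1.8227], 'tool_pos': [0.5818, 0.0665, 0.1743], 'orientation': [0.4356, -3.1111, -0.0], 'force': [-1.1223, -0.4267, -2.4383], 'wrist_torque': [0.0449, 0.1124, -0.057], 'opening': 0.0395}
```

View pics/w6b.png

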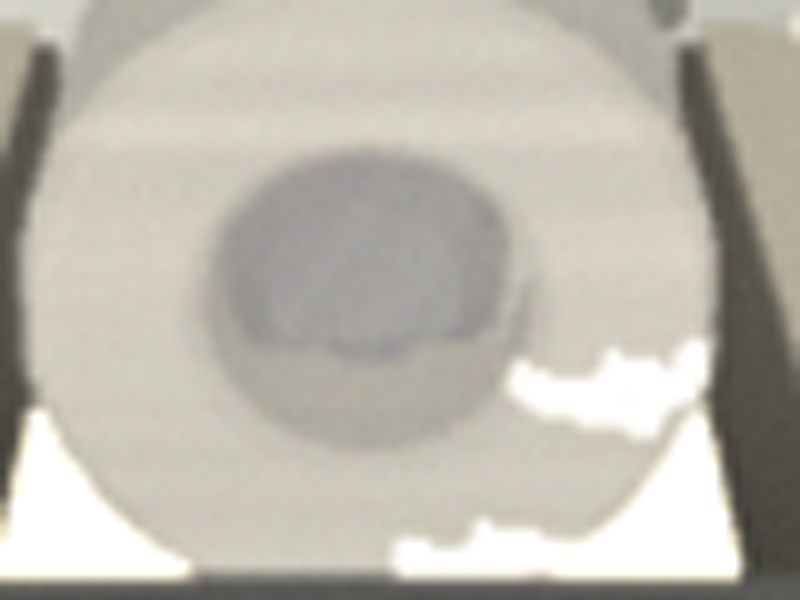

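The shaft end sits in the bore. Its flat edge, at v≈345, is level and faces the screw, and it is centred laterally (shaft 368, bore 367). The collar looks about 1–1.5 mm forward, so I'll probe back and forth by feel to find the centre.

>>> servo_tool(
  plan=[
    [[1,-1,-0.3,0,0,0,0],[1,0,0,0,0,0,0],[1,0,0,0,0,0,0],[1,0,0,0,0,0,0]],
  ],
)

```text
t: 13.9
tool_pos: [0.5809, 0.0663, 0.1745]
orientation: [-0.436, 3.111, 0.0]
force: [0.0, -0.3, -1.0]
opening: 0.0391
```

>>> servo_tool(
  plan=[
    [[1,-1,-0.3,0,0,0,0],[1,0,0,0,0,0,0],[1,0,0,0,0,0,0],[1,0,0,0,0,0,0]],
  ],
)

```text
t: 14.3
tool_pos: [0.5798, 0.0659, 0.1743]
orientation: [-0.436, 3.111, 0.0]
force: [0.2, 0.3, -0.9]
opening: 0.0392
```

>>> servo_tool(
  plan=[
    [[1,-1,-0.3,0,0,0,0],[1,0,0,0,0,0,0],[1,0,0,0,0,0,0],[1,0,0,0,0,0,0]],
  ],
)

```text
t: 14.7
tool_pos: [0.5788, 0.0656, 0.1744]
orientation: [-0.436, 3.111, -0.0]
force: [-0.5, 0.8, -0.9]
opening: 0.0388
```

>>> servo_tool(
  plan=[
    [[1,-1,-0.3,0,0,0,0],[1,0,0,0,0,0,0],[1,0,0,0,0,0,0],[1,0,0,0,0,0,0]],
  ],
)

```text
t: 15.1
tool_pos: [0.5786, 0.0656, 0.1744]
orientation: [-0.435, 3.109, 0.0]
force: [4.1, 1.6, -4.7]
opening: 0.0387
```

```bash
python3 - <<'E'
from h import *; import json
st()
W=eyes.camera_info('wrist'); json.dump({k:np.array(v).tolist() for k,v in W.items()},open('w7.json','w'))
save('wrist','w7');out('w7',(220,215,300,275),10,'w7b')
E
```

```text
{'t': 15.1, 'q': [0.0245, 0.1126, 1.609, 0.0004, 1.4182, -1.8246], 'tool_pos': [0.5786, 0.0656, 0.1744], 'orientation': [-0.4354, 3.1094, 0.0003], 'force': [4.1477, 1.6118, -4.7484], 'wrist_torque': [0.252, -0.872, 0.0669], 'opening': 0.0387}
```

View pics/w7b.png

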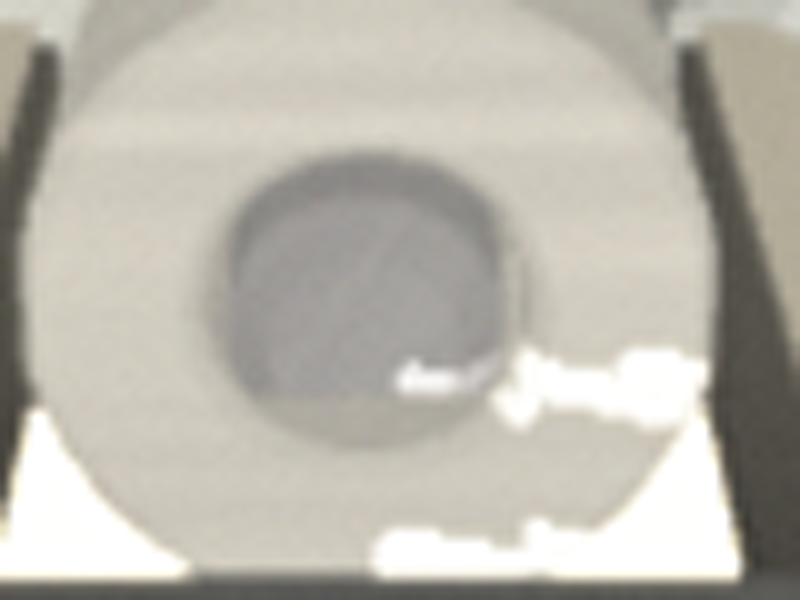

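The back stop is found at TCP x≈0.5787, and the front end of the play was near 0.5815. At the stop, the flat edge at v≈393 lies 3.5 mm from the rim, as a flush collar 1.3 mm off centre should show, so the height is right. I'll move to mid-play.

>>> servo_tool(
  plan=[
    [[1,1.2,0.4,0,0,0,0],[1,1.1,0.3,0,0,0,0],[1,0,0,0,0,0,0],[1,0,0,0,0,0,0],[1,0,0,0,0,0,0],[1,0,0,0,0,0,0]],
  ],
)

```text
t: 15.75
tool_pos: [0.5801, 0.066, 0.1743]
orientation: [0.436, -3.111, 0.0]
force: [0.0, -0.1, -1.2]
opening: 0.0391
```

```bash
python3 - <<'E'
from h import *
st(); save('wrist','w8',(200,190,320,280),6)
a=eyes.read_camera('top'); cv2.imwrite('pics/raw_t2.png',a[:,:,::-1])
x=cv2.imread('pics/w8.png'); y=cv2.imread('pics/raw_t2.png')
o=cv2.imread('pics/raw_top.png'); d=cv2.absdiff(o,y).max(2)
# bystander shift: changed pixels near each (top px)
for n,(u,v) in dict(spacer=(344,193),carousel=(115,248),rack=(319,140),bottle=(131,192),beaker=(403,287),driver=(405,205),tipbox=(183,267)).items(): print(n,int((d[v-25:v+25,u-25:u+25]>60).sum()))
E
```

```text
{'t': 15.75, 'q': [0.0255, 0.1186, 1.6026, -0.0, 1.4205, -1.8235], 'tool_pos': [0.5801, 0.066, 0.1743], 'orientation': [0.4356, -3.1112, 0.0], 'force': [0.0458, -0.114, -1.2081], 'wrist_torque': [0.0789, 0.0248, 0.0221], 'opening': 0.0391}
spacer 0
carousel 0
rack 0
bottle 0
beaker 0
driver 0
tipbox 461
```

View pics/w8.png

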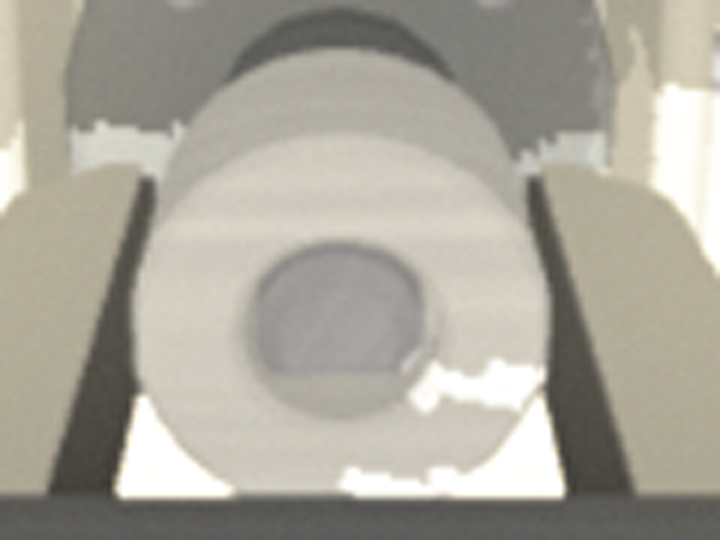

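The collar is centred and level round the shaft, with its flat square to the screw. The pixel change near the tip box is most likely the arm or its shadow over it. Forces are near zero, so I'm handing in.

```bash
python3 -c "
from h import *
job.close_job(); st()"
```

```text
the job is handed in; nothing more can be done
the job is handed in; nothing more can be done
```

The collar is round the shaft and still held in the fingers at 30 N. Its screw is on the flat and faces the front. I handed the job in at about 15.8 s of the 56 s allowed; no verdict was reported.

- **Turning the shaft:** I pinched it across the flat (opening 12.2 mm) and turned it about -1.5 rad. The flat now faces the front at yaw 0.278 rad.
- **Fitting the collar:** I picked up the white collar with the screw and slid it down over the shaft with almost no force. I then felt for the stop toward the robot (front end of the play taken from the picture) and set it mid-play.
- **Last checks that agreed:** The flat edge is square to the screw, and sideways the bore and shaft centres agree. The tool points straight down, and the side forces are near zero (about 0.1 N).
- **Flushness:** I worked this out from the height of the grip (tool height 0.1743 m, planned 0.1742 m). One wrist picture at the back stop agreed, to about 1 mm; I did not measure it separately.
- **Checks that disagreed:** The wrist camera put the shaft's axis 1 to 3 mm further forward than touch did. I relied on touch and on pictures showing both parts together.
- **Other things on the bench:** The overhead picture showed no change at six of the seven listed items. At the tip box it did change, most likely from the arm or its shadow, since nothing came near the box. I did not check that further.

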